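# Load the valve jig, fit its cover over the hidden pin and hold it down

## Robot

A 7-joint arm with a two-finger parallel gripper is mounted at the origin on the work surface. World frame = base frame: x ahead of the robot, y to its left, z up, the work surface at z = 0. Lengths are in m, angles in rad, forces in N, time in s.
With the tool pointing down it reaches from about 0.4 to 0.85 m from the base axis. Payload 10.4 kg.
Tool frame: the origin (TCP) lies midway between the tips of the shut fingers; the grasp point (between the pads) lies 19 mm behind it (manip.hold_point_z is the distance from the TCP to the grasp point, in m); z points along the fingers, y is the line along which they close (so a half turn about z gives the same grasp; the last joint's range is limited). The gripper opens to 85 mm and grips with 20 to 120 N. Pads are 22 mm wide; open, the fingers measure 114 mm over their backs; the gripper's body (76 mm by 85 mm) begins 54 mm behind the grasp point. The pads swing forward as they close: fully open they stand 13 mm farther back than shut.
Start: joints at [-1.208, 0.332, -0.065, 1.46, 0.022, 1.35, -0.088], TCP at [0.235, 0.579, 0.208] pointing down, gripper open.
Joint ranges: [-2.6, 2.6], [-0.5, 2.12], [-1.47, 1.34], [0.16, 2.42], [-1.27, 4.41], [0.06, 2.06], [-2.6, 2.6]. Speed limits (rad/s): [2.22, 2.22, 2.79, 2.79, 3.14, 3.14, 3.14].

## Interface

Orientations are given as a unit quaternion [x, y, z, w].
In Python, from workcell import manip, eyes, job gives the robot as it stands.
- The arm moves only by the shell command python3 -m crank 'ROWS' [FORCE]. ROWS is JSON, a list that holds one entry, the list of rows, each a list of 7 numbers: the finger opening in cm, from 0 to 8.54, then the shift along the world's x, y, z in cm, then the turn, a rotation vector about the world's x, y, z in degrees. In form: [[[hand, x, y, z, ax, ay, az], ...]]. A call has 1 to 20 rows; each row shifts and turns the commanded pose from where the row before left it; what a row does not reach is not made up. A row lasts 1/8 s, in which the tool goes at most 62.5 mm and 10.7 degrees, less where a joint would pass 70% of its speed; a pose out of reach is approached as far as the arm can. A call with a gripper value outside its range is refused whole. The fingers move at their own pace and stop on an object; FORCE is the grip in N (left out, the last holds). Time passes only in rows, so rows that do not move let the fingers close. It gives the time, the measured TCP pose, the force, the opening and the grip force at its end, in the units of the state.
- manip.get_obs(): the state, without advancing time (a new reading comes with each control period).
- eyes.camera(name): name is "scene" or "top" or "wrist"; returns (picture, depth): 400x640x3 uint8, red, green, blue; 400x640 float32, m along the optical axis (not along the pixel's ray), 0 where there is no reading.
- eyes.camera_params(name): a dict with "fx", "fy", "cx", "cy" (pixels), "dist" ([k1, k2, p1, p2, k3] as OpenCV has them; the pictures are not rectified), "world_from_camera" (4x4, takes a point from camera to world coordinates); the wrist camera has in their place "hand_eye" (4x4, takes a point from camera to tool coordinates, whose origin is the TCP and whose axes are the flange's). Camera axes: x right, y down, z forward; pixel columns grow to the right and rows downward; lengths in m; the calibration is good to about 2 mm. A picture is of the moment at which its call begins: read the wrist's pose just before it. camera_params takes no time and is no camera call.
- job.hand_in(): hands the job in; it is judged then, once.
The state is a dict: "clock": time; "joint_pos": joint angles; "joint_velocities": joint speeds; "tau": joint torques, N m; "position": TCP position; "ee_rot": TCP orientation; "ft_force": force on the tool from outside, world axes, zero at the start; "torque": the same for the moment, N m; "grip_width": opening from 0.0 (shut) to 1.0 (fully open); "grasp_force": force on a finger pad.
Only numpy, scipy, OpenCV 4.12 (cv2) and the standard library are available. Lean on these libraries where they do the work, as an engineer would, in place of code of your own. Each camera call takes 0.05 s, during which the arm holds its last target. There are 200 camera calls.

## Task

Drop the two solid steel plungers into the two bores of the jig, one in each, then take the cover plate by its grip bar, lay it lengthwise along the jig and feel along the jig's centre line until it drops over the locating pin hidden beneath it. Press the cover down against the springs until it lies flat and square on the jig, and finish while still holding it down: do not let go. Leave the other things on the bench alone.

Things in the scene. Friction and masses are not known exactly. Their poses are not given: they have to be found in the camera images.
- jig: aluminium assembly jig fixed to the bench, a block 90 mm (x) by 150 mm (y), 45 mm high, flat-topped, with a bore at y = -45 mm and one at y = +45 mm; a low steel foot strip (110 mm long, 8 mm high) sticks 19 mm out of each long side. Origin at the centre of its underside, z up, y along its long side
- slot_mid (a point): middle of the jig's top face, 45 mm above the bench, axes as the jig. A dark slot runs along y here; in it a fixed steel pin stands up 13 mm from the face: 10 mm thick, its last 3 mm tapering to a flat tip 5 mm wide. The pin is on the jig's centre line (x = 0), but its place along the slot is not reported: anywhere from y = -10 to +10 mm. The cover hides it when held above it
- bore_minus (a point): centre of the mouth of the bore at negative y of the jig, at the jig's top face (45 mm above the bench), z up. Bore 20 mm wide with a 3 mm mouth chamfer; a spring-loaded floor lies 30 mm below the mouth, so that a 36 mm plunger dropped in stands 6 mm proud of the top face
- bore_plus (a point): centre of the mouth of the bore at positive y of the jig, at the jig's top face (45 mm above the bench), z up. Bore 20 mm wide with a 3 mm mouth chamfer; a spring-loaded floor lies 30 mm below the mouth, so that a 36 mm plunger dropped in stands 6 mm proud of the top face
- spring_minus (a joint): travel of the sprung floor of the bore at negative y: 0 up, grows as it is pushed down (m), stop at 0.008. It pushes up with about 3 N at 0 and 450 N/m more; with a plunger in and the cover down flat it reads 0.006
- spring_plus (a joint): travel of the sprung floor of the bore at positive y: 0 up, grows as it is pushed down (m), stop at 0.008. It pushes up with about 3 N at 0 and 450 N/m more; with a plunger in and the cover down flat it reads 0.006
- plunger_a: plain solid steel valve plunger, a cylinder of 18 mm diameter, 36 mm long, 70 g nominal, both ends chamfered (3 mm below, 1.5 mm above), standing upright on the bench at the start; either plunger fits either bore; origin at the centre of its underside, z up along it
- plunger_a_mid (a point): the middle of plunger a, 18 mm above its underside
- plunger_b: plain solid steel valve plunger, a cylinder of 18 mm diameter, 36 mm long, 70 g nominal, both ends chamfered (3 mm below, 1.5 mm above), standing upright on the bench at the start; either plunger fits either bore; origin at the centre of its underside, z up along it
- plunger_b_mid (a point): the middle of plunger b, 18 mm above its underside
- cover: loose flat grey aluminium cover plate, 60 mm (x) by 140 mm (y), 16 mm thick, about 0.4 kg, lying flat, handle up. On top, centred, a dark grip bar 20 mm (x) by 60 mm (y), 34 mm high (top 50 mm above the underside). Origin at the centre of the underside, z up, y along plate and bar. It may lie on the jig either way round and covers both bores at every pin place
- cover_hole (a point): centre of the blind hole in the cover's underside (at the cover's origin), unseen below the grip bar: 11.5 mm wide, 16 mm deep, for the jig's pin. Off the hole the plate lands on the pin tip, underside 13 mm above the jig's face; on the pin it drops onto the plungers, 6 mm above the face; a push of about 10 N then brings and keeps it flat on the face
- sleeve: loose steel spacer ring, 28 mm diameter, 22 mm high with a 17 mm hole, standing among the plungers; not part of the job; origin at the centre of its underside
- socket: loose steel wrench socket, 32 mm diameter at the top, 50 mm high, standing near the jig; not part of the job; origin at the centre of its underside
- wrench: loose wrench, 170 mm long, lying at the robot's right; not part of the job; x axis along it
- screwdriver: loose black-handled screwdriver, 200 mm long, lying at the left; not part of the job; x axis along it
- grease_jar: loose jar, 64 mm diameter, 70 mm high; not part of the job; origin at the centre of its underside
- oil_filter: loose white filter can, 72 mm diameter, 90 mm high; not part of the job; origin at the centre of its underside
Not all that is in view belongs to the job. What is shaped like the cover but green, pink or purple is not meant.

How it is judged:
By the outcome, as a careful person would: the job done as asked, in the order asked, and still so for the second after the job is handed in, while the arm keeps its last pose, push and grip.
It also fails if it takes over 72 s, if anything falls off the work surface, if the arm or the gripper's body presses on something with over 40 N, if the wrist force passes 120 N, or if a joint passes its speed limit or range.

## Working session

There is one attempt and no reset: what is moved stays moved. The work goes in short steps, Python scripts to look and compute and a shell command to move; the robot and the scene stay as the last step left them, time stands still between calls to the robot, and variables do not carry over. Pictures are saved under pics/ and viewed, at most 10 in all, crops included, and the job is handed in when it is done.

```bash
mkdir -p pics; ls; cat > h.py <<'E'
import numpy as np,cv2
from workcell import manip,eyes,job
from scipy.spatial.transform import Rotation as R
def cam(n):
    o=manip.get_obs();im,d=eyes.camera(n);p=eyes.camera_params(n)
    if n=="wrist":
        T=np.eye(4);T[:3,:3]=R.from_quat(o["ee_rot"]).as_matrix();T[:3,3]=o["position"];T=T@np.array(p["hand_eye"])
    else:T=np.array(p["world_from_camera"])
    K=np.array([[p["fx"],0,p["cx"]],[0,p["fy"],p["cy"]],[0,0,1]]);return im,d,K,np.array(p["dist"]),T
def cloud(d,K,D,T):
    h,w=d.shape;u,v=np.meshgrid(np.arange(w),np.arange(h))
    n=cv2.undistortPoints(np.stack([u,v],-1).reshape(-1,1,2).astype(float),K,D).reshape(h,w,2)
    P=np.dstack([n,np.ones((h,w))])*d[...,None];return P@T[:3,:3].T+T[:3,3]
def ray(uv,z,K,D,T):
    n=cv2.undistortPoints(np.array(uv,float).reshape(-1,1,2),K,D).reshape(-1,2)
    r=np.c_[n,np.ones(len(n))]@T[:3,:3].T;return T[:3,3]+r*((z-T[2,3])/r[:,2:])
def save(n,im):cv2.imwrite("pics/"+n,im[...,::-1])
E
python3 - <<'E'
from h import *
for n in("top","scene"):
    im,d,K,D,T=cam(n);save(n+".png",im);np.savez(n+".npz",im=im,d=d,K=K,D=D,T=T);print(n,T.round(3).tolist(),K.round(1).tolist())
o=manip.get_obs();print({k:np.round(v,3) for k,v in o.items()},manip.hold_point_z)
E
```

```text
pics
top [[-0.026, -0.996, 0.09, 0.401], [-1.0, 0.027, 0.016, 0.019], [-0.019, -0.089, -0.996, 1.155], [0.0, 0.0, 0.0, 1.0]] [[383.5, 0.0, 317.8], [0.0, 383.5, 196.9], [0.0, 0.0, 1.0]]
scene [[0.265, 0.701, -0.662, 1.28], [0.964, -0.182, 0.194, -0.214], [0.016, -0.69, -0.724, 0.924], [0.0, 0.0, 0.0, 1.0]] [[376.8, 0.0, 320.9], [0.0, 376.8, 201.6], [0.0, 0.0, 1.0]]
{'clock': np.float64(0.1), 'joint_pos': array([-1.208,  0.333, -0.065,  1.461,  0.022,  1.35 , -0.088]), 'joint_velocities': array([ 0.001, -0.002, -0.001, -0.003, -0.001,  0.   , -0.   ]), 'tau': array([ 1.0000e-03, -6.2674e+01,  4.9000e-02, -3.9243e+01,  1.6000e-02,
        7.0000e-03, -0.0000e+00]), 'position': array([0.235, 0.579, 0.208]), 'ee_rot': array([ 0.192,  0.981, -0.001, -0.   ]), 'ft_force': array([ 0.058,  0.242, -0.354]), 'torque': array([-0.009, -0.035, -0.049]), 'grasp_force': np.float64(0.0), 'grip_width': np.float64(1.001)} 0.0187
```

View pics/top.png

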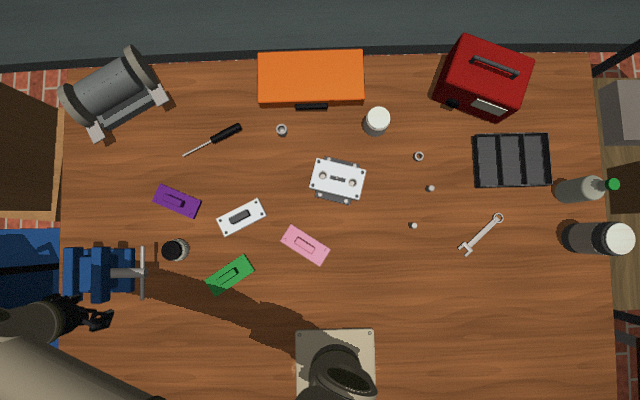

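View pics/scene.png

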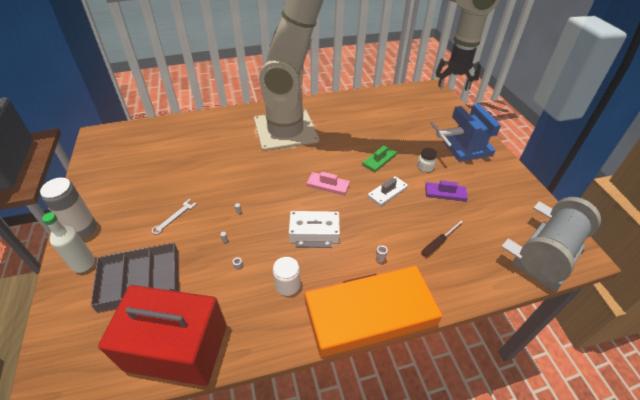

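The top view shows the jig at (337,180), plungers at (431,188) and (414,225), and the sleeve ring at (419,156). The cover candidates are grey (241,217), purple (177,201), pink (305,245) and green (230,274). Only the grey one fits the description. I'll confirm with an enlarged crop and measure.

```bash
python3 - <<'E'
from h import *
f=np.load("top.npz");im,d,K,D,T=[f[k] for k in("im","d","K","D","T")]
P=cloud(d,K,D,T);z=P[...,2]
a=cv2.resize(im[140:290,200:350],(450,450),interpolation=cv2.INTER_CUBIC);b=cv2.resize(im[140:250,395:450],(300,450),interpolation=cv2.INTER_CUBIC)
save("crop.png",np.hstack([a,b]))
print("bench z",np.median(z[230:240,350:400]))
hsv=cv2.cvtColor(im,cv2.COLOR_RGB2HSV);m=((hsv[...,1]<60)&(hsv[...,2]>110)).astype(np.uint8)
def comp(x0,y0,x1,y1,zz,name,thr=100,s=60):
    mm=np.zeros_like(m);mm[y0:y1,x0:x1]=((hsv[...,1]<s)&(hsv[...,2]>thr))[y0:y1,x0:x1]
    c=max(cv2.findContours(mm,cv2.RETR_EXTERNAL,cv2.CHAIN_APPROX_NONE)[0],key=cv2.contourArea)
    w=ray(c,zz,K,D,T)[:,:2];r=cv2.minAreaRect((w*1000).astype(np.float32));hull=cv2.boxPoints(r)
    q=cv2.minAreaRect(c)
    i=np.zeros_like(m);cv2.drawContours(i,[c],-1,1,-1)
    print(name,"px",np.round(q[0],1),np.round(r,1) if 0 else r,"medz",np.median(z[i>0]),"max",np.percentile(z[i>0],95))
comp(305,150,372,205,.045,"jig",150)
comp(210,190,272,242,.016,"cover",140)
comp(423,180,440,198,.036,"pl1",90,80)
comp(406,217,422,234,.036,"pl2",90,80)
comp(409,147,428,166,.022,"sleeve",90,80)
# depth-based
for n,(x0,y0,x1,y1),lo in(("jig",(300,150,375,210),.035),("cover",(205,185,275,245),.010),("bar",(205,185,275,245),.035),("pl1",(420,178,442,200),.02),("pl2",(403,215,425,237),.02)):
    s=P[y0:y1,x0:x1].reshape(-1,3);s=s[s[:,2]>lo];r=cv2.minAreaRect((s[:,:2]*1000).astype(np.float32));print(n,len(s),r,np.median(s[:,2]))
E
```

```text
bench z -0.00026969369679397115
jig px [337.7 176.8] ((558.3502807617188, -22.192367553710938), (151.92181396484375, 100.86052703857422), 74.31798553466797) medz 0.044375310541998836 max 0.04807214373143149
cover px [240.8 217.1] ((448.8839111328125, 269.59954833984375), (61.95595169067383, 140.63705444335938), 25.112499237060547) medz 0.01599973885198569 max 0.04965987442677426
pl1 px [431.3 187.8] ((519.418212890625, -296.35369873046875), (16.488813400268555, 14.805254936218262), 42.69294738769531) medz 0.035138774982544474 max 0.03884795736815814
pl2 px [414. 225.] ((411.8345947265625, -240.40931701660156), (11.672792434692383, 17.57598304748535), 87.39798736572266) medz 0.03565279346946426 max 0.038735284427057544
sleeve px [418.5 155.5] ((619.0687255859375, -267.252685546875), (25.318988800048828, 26.092567443847656), 43.04500198364258) medz 0.019421983503267848 max 0.024592676616669393
jig 1541 ((499.94683837890625, -4.836273193359375), (150.1817626953125, 204.37379455566406), 74.47271728515625) 0.04459568597096153
cover 936 ((451.5780029296875, 181.01229858398438), (109.31015014648438, 321.5552062988281), 1.2795805931091309) 0.016097243126794947
bar 153 ((438.4384765625, 156.32989501953125), (281.3279724121094, 44.52100372314453), 83.55399322509766) 0.0491014161852632
pl1 39 ((466.3033447265625, -141.53370666503906), (16.953121185302734, 346.65948486328125), 19.47412109375) 0.03505905656139552
pl2 34 ((413.32843017578125, -240.79185485839844), (17.2155818939209, 14.574803352355957), 88.63756561279297) 0.03501151381728629
```

View pics/crop.png

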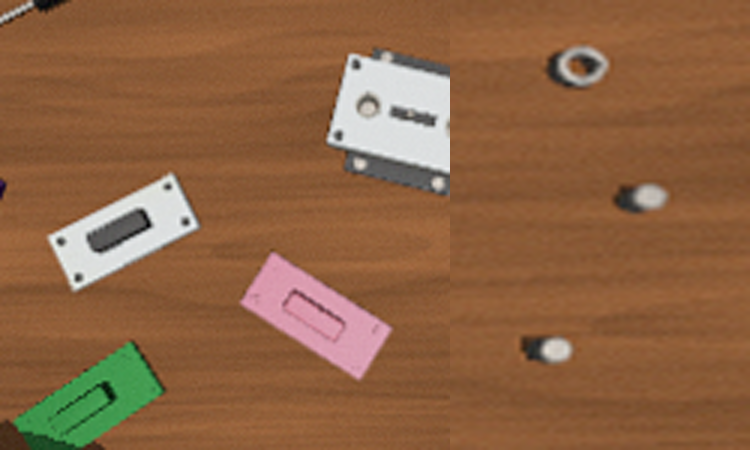

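The crop confirms it: the whitish-grey plate with the dark bar is the cover. The pink and green plates are lookalikes, the two small solid cylinders are the plungers, and the ring is the sleeve. I'll swing over to the jig and look closer with the wrist camera.

```bash
python3 -c "
from h import *
print(np.round(eyes.camera_params('wrist')['hand_eye'],3).tolist())"
python3 -m crank '[[[8.54,2,-4,1,0,0,-6],[8.54,2,-4,1,0,0,-7],[8.54,2,-4,1,0,0,-7],[8.54,2,-4,1,0,0,-7],[8.54,2,-4,0,0,0,-7],[8.54,2,-4,0,0,0,-7],[8.54,2,-4,0,0,0,-7],[8.54,2,-4,0,0,0,-7],[8.54,2,-4,0,0,0,-7],[8.54,2,-4,0,0,0,-7],[8.54,2,-4,0,0,0,-7],[8.54,2,-4,0,0,0,-7],[8.54,2,-4,0,0,0,-1],[8.54,0,-4,0,0,0,0],[8.54,0,0,0,0,0,0],[8.54,0,0,0,0,0,0]]]' 60
```

```text
[[0.0, -0.945, -0.327, 0.085], [1.0, 0.001, -0.002, -0.0], [0.002, -0.327, 0.945, -0.165], [0.0, 0.0, 0.0, 1.0]]
clock: 2.1
position: [0.495, 0.0197, 0.2482]
ee_rot: [0.799, 0.601, -0.0, -0.0]
ft_force: [-0.5, -0.2, 0.2]
grip_width: 0.999
grasp_force: 0.0
```

```bash
python3 - <<'E'
from h import *
im,d,K,D,T=cam("wrist");save("w1.png",im);np.savez("w1.npz",im=im,d=d,K=K,D=D,T=T)
P=cloud(d,K,D,T);z=P[...,2]
m=((z>.038)&(z<.052)).astype(np.uint8);m=cv2.morphologyEx(m,cv2.MORPH_OPEN,np.ones((5,5)))
for c in cv2.findContours(m,cv2.RETR_EXTERNAL,cv2.CHAIN_APPROX_NONE)[0]:
    if cv2.contourArea(c)>800:
        w=ray(c,.045,K,D,T)[:,:2];print(cv2.minAreaRect(c),cv2.minAreaRect((w*1000).astype(np.float32)))
g=cv2.medianBlur(cv2.cvtColor(im,cv2.COLOR_RGB2GRAY),3)
print(K[0,0],np.median(z[m>0]))
E
```

```text
((182.4960174560547, 140.77200317382812), (22.718454360961914, 58.22721862792969), 10.30484676361084) ((362.861328125, 78.47454833984375), (62.51908874511719, 23.221302032470703), 55.63530731201172)
((385.3417053222656, 177.50430297851562), (88.00560760498047, 136.10301208496094), 0.7252243161201477) ((553.2662353515625, -21.44178009033203), (149.98480224609375, 89.86650085449219), 74.3675308227539)
((589.1283569335938, 49.42478561401367), (98.5146713256836, 19.88918685913086), 86.18592071533203) ((780.0879516601562, 51.96543884277344), (19.936349868774414, 95.57664489746094), 0.4872032105922699)
358.67097091272706 0.04428254481158722
```

View pics/w1.png

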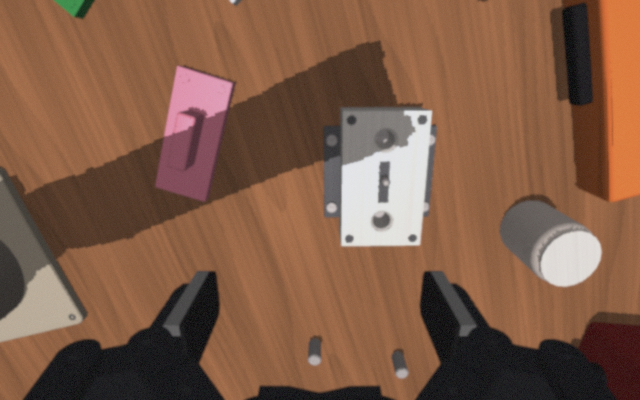

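The wrist view shows the jig top at (385,177), 150 x 90 mm as it must be. The bores are at (386,139) and (382,219), with the pin tip in the slot near (385,182). The plungers are at the bottom, near (315,350) and (401,365). I'll move above them and compute the bores and the pin.

```bash
python3 -m crank '[[[8.54,0,-5,-1,0,0,0],[8.54,0,-5,-1,0,0,0],[8.54,-0.5,-5,-1,0,0,0],[8.54,-0.5,-5,-1,0,0,0],[8.54,-1,-5,-1,0,0,0],[8.54,0,0,0,0,0,0],[8.54,0,0,0,0,0,0]]]' 60
python3 - <<'E'
from h import *
f=np.load("w1.npz");im,d,K,D,T=[f[k] for k in("im","d","K","D","T")]
print("bores",ray([(386,139),(382,219)],.045,K,D,T).round(4),"pin",ray([(385,182)],.058,K,D,T).round(4))
c=np.array([.5533,-.0214]);th=np.radians(74.37);y=np.array([np.cos(th),np.sin(th)]);x=np.array([y[1],-y[0]])
q=ray([(385,182)],.058,K,D,T)[0,:2]-c;print("pin local",q@x,q@y)
crop=im[100:255,315:445]
im2,d,K,D,T=cam("wrist");P=cloud(d,K,D,T);z=P[...,2]
m=((z>.028)&(z<.045)).astype(np.uint8)
for c in cv2.findContours(m,cv2.RETR_EXTERNAL,cv2.CHAIN_APPROX_NONE)[0]:
    a=cv2.contourArea(c)
    if 30<a<3000:
        w=ray(c,.036,K,D,T)[:,:2]*1000;print("obj",cv2.minAreaRect(c),cv2.minEnclosingCircle(w.astype(np.float32)))
save("w2.png",np.vstack([cv2.resize(crop,(260,310)),np.zeros((10,260,3),np.uint8)])) if 0 else None
out=np.zeros((400,800,3),np.uint8);out[:,:260]=cv2.resize(crop,(260,400),interpolation=cv2.INTER_CUBIC);out[:338,260:]=cv2.resize(im2,(540,338));save("w2.png",out)
E
```

```text
clock: 3.02
position: [0.4757, -0.2296, 0.1982]
ee_rot: [0.799, 0.602, 0.0, -0.0]
ft_force: [-0.2, 0.7, 0.0]
grip_width: 1.001
grasp_force: 0.0
bores [[ 0.5661  0.0225  0.045 ]
 [ 0.5424 -0.063   0.045 ]] pin [[ 0.5537 -0.0178  0.058 ]]
pin local -0.0006114570362244895 0.0035225137869014257
obj ((423.2430419921875, 356.71929931640625), (60.47734832763672, 19.28856086730957), 77.27564239501953) ((527.6566162109375, -477.84881591796875), 46.31084060668945)
obj ((517.0, 317.5), (41.0, 72.0), 90.0) ((640.8533935546875, -463.63037109375), 49.69139862060547)
obj ((381.5, 220.0), (17.0, 18.0), 0.0) ((519.6424560546875, -295.0079040527344), 10.061039924621582)
obj ((613.13330078125, 275.3678283691406), (21.53621482849121, 159.34764099121094), 19.817153930664062) ((748.9382934570312, -437.466552734375), 94.96045684814453)
obj ((260.5000305175781, 197.50001525878906), (17.441329956054688, 18.335756301879883), 26.56505012512207) ((412.5107116699219, -239.68722534179688), 9.555383682250977)
obj ((542.8464965820312, 24.858978271484375), (59.77827072143555, 21.196504592895508), 50.332157135009766) ((697.7926025390625, -156.7096710205078), 27.07462501525879)
```

View pics/w2.png

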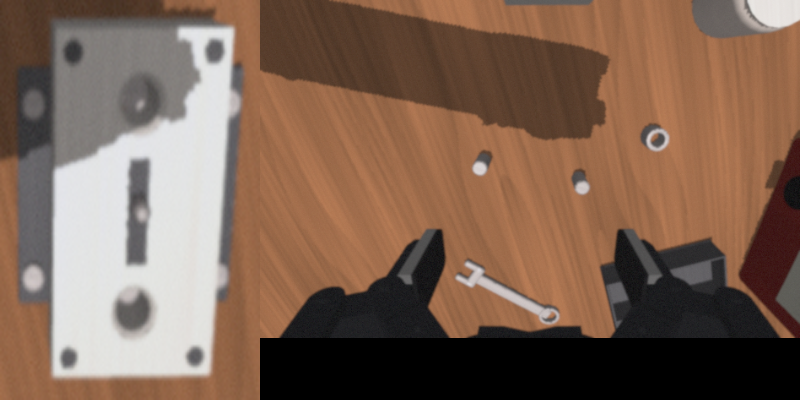

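The plungers stand at (0.4122,-0.2400) and (0.5195,-0.2955). In the wrist frame they are at about (260,197) and (381,220), and the tops measure 18–20 mm, as they should. The pin lies near +3.5 mm. I'll grasp the nearer plunger.

```bash
python3 -m crank '[[[8.54,-2.1,-0.35,-3.5,0,0,0],[8.54,-2.1,-0.35,-3.5,0,0,0],[8.54,-2.15,-0.34,-3.5,0,0,0],[8.54,0,0,-4.2,0,0,0],[8.54,0,0,-4.3,0,0,0],[6,0,0,0,0,0,0],[1,0,0,0,0,0,0],[1,0,0,0,0,0,0],[1,0,0,0,0,0,0],[1,0,0,0,0,0,0],[1,0,0,0,0,0,0],[1,0,0,0,0,0,0]]]' 40
```

```text
clock: 4.58
position: [0.4128, -0.2417, 0.0097]
ee_rot: [0.799, 0.601, 0.001, 0.001]
ft_force: [-0.6, 1.6, 9.1]
grip_width: 0.163
grasp_force: 39.0
```

```bash
python3 -m crank '[[[1,0,0,1,0,0,0],[1,0,0,4,0,0,0],[1,0,0,5,0,0,0],[1,0,0,0,0,0,0]]]'
python3 - <<'E'
from h import *
im,d,K,D,T=cam("wrist");P=cloud(d,K,D,T);save("w3.png",im[180:400,180:500]);np.savez("w3.npz",im=im,d=d,K=K,D=D,T=T)
E
```

```text
clock: 5.08
position: [0.4138, -0.2423, 0.1123]
ee_rot: [0.799, 0.601, 0.003, 0.002]
ft_force: [0.5, -0.6, -0.8]
grip_width: 0.164
grasp_force: 39.1
```

View pics/w3.png

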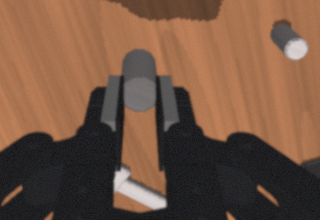

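```bash
python3 - <<'E'
from h import *
f=np.load("w3.npz");im,d,K,D,T=[f[k] for k in("im","d","K","D","T")]
P=cloud(d,K,D,T)
print(P[225:300:6,320].round(4))
o=manip.get_obs();p=o["position"];print(p)
th=np.radians(73.9);x=np.array([np.cos(th),np.sin(th)])
r=ray([(320,275)],.1386,K,D,T)[0];print(r,(r-p)[:2]@x)
y=np.array([np.sin(th),-np.cos(th)])
for s in(P[225:300,310:331].reshape(-1,3),):
    s=s[(s[:,2]>.1)&(s[:,2]<.16)];t=(s-p)[:,:2];print(len(s),np.percentile(t@x,[0,5,50,95]),np.percentile(t@y,[5,50,95]),np.percentile(s[:,2],[5,50,95,100]))
E
```

```text
[[ 0.4046 -0.2759 -0.0008]
 [ 0.4158 -0.2342  0.1078]
 [ 0.4158 -0.234   0.1154]
 [ 0.4157 -0.2339  0.1223]
 [ 0.4157 -0.2338  0.1289]
 [ 0.4156 -0.234   0.1343]
 [ 0.4153 -0.2351  0.1376]
 [ 0.4146 -0.2375  0.1385]
 [ 0.4136 -0.2411  0.1373]
 [ 0.4127 -0.2443  0.1369]
 [ 0.4118 -0.2472  0.1369]
 [ 0.4105 -0.2518  0.1346]
 [ 0.385  -0.3441 -0.0006]]
[ 0.412771   -0.24157815  0.11035254]
[ 0.41349591 -0.24128351  0.1386    ] 0.00048410907747257
1285 [-0.01040994 -0.00654453  0.0064155   0.00822973] [-0.00374126  0.0006255   0.00503676] [0.10861385 0.13646314 0.13833102 0.13910263]
```

```bash
python3 -m crank '[[[1,3.2,4.4,0,0,0,0],[1,3.2,4.4,0,0,0,0],[1,3.2,4.4,0,0,0,0],[1,3.32,4.6,0,0,0,0],[1,0,0,-2.5,0,0,0],[1,0,0,-2.4,0,0,0],[1,0,0,0,0,0,0],[1,0,0,0,0,0,0]]]'
python3 - <<'E'
from h import *
o=manip.get_obs();p=o["position"];im,d,K,D,T=cam("wrist");P=cloud(d,K,D,T)
th=np.radians(73.9);x=np.array([np.cos(th),np.sin(th)]);y=np.array([x[1],-x[0]])
s=P[225:300,305:336].reshape(-1,3);s=s[(s[:,2]>.06)&(s[:,2]<.12)];t=(s-p)[:,:2]
f=t@x.T;print(p,np.percentile(f,[1,99]),s[:,2].max())
save("w4.png",im[120:400,160:480])
E
```

```text
clock: 6.12
position: [0.5409, -0.0636, 0.0599]
ee_rot: [0.799, 0.601, -0.0, 0.0]
ft_force: [0.3, -0.4, -1.0]
grip_width: 0.165
grasp_force: 39.1
[ 0.54087245 -0.06361607  0.05988794] [-0.00843403  0.00886617] 0.08756210385905902
```

View pics/w4.png

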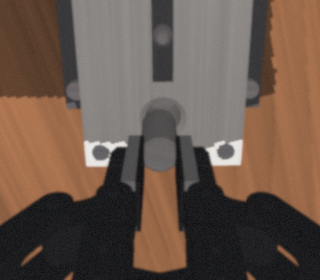

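The plunger sits over the bore, with the bore rim at crop (160,110) right under its bottom end. The pin tip shows at crop (162,35). Lowering.

```bash
python3 -m crank '[[[1,0.08,0,-0.5,0,0,0],[1,0,0,-0.5,0,0,0],[1,0,0,-0.3,0,0,0],[1,0,0,0,0,0,0],[1,0,0,0,0,0,0]]]'
python3 - <<'E'
from h import *
p=eyes.camera_params("wrist");K=np.array([[p["fx"],0,p["cx"]],[0,p["fy"],p["cy"]],[0,0,1]]);D=np.array(p["dist"])
T=np.eye(4);T[:3,:3]=R.from_quat([.799,.601,0,0]).as_matrix();T[:3,3]=[ 0.54087245,-0.06361607,0.05988794];T=T@np.array(p["hand_eye"])
q=ray([(322,155)],.058,K,D,T)[0,:2]-[.5535,-.0210];th=np.radians(74.37);y=np.array([np.cos(th),np.sin(th)])
print("pin local x,y",q@[y[1],-y[0]],q@y)
E
```

```text
clock: 6.8
position: [0.5418, -0.0634, 0.0465]
ee_rot: [0.799, 0.601, 0.0, 0.0]
ft_force: [1.3, -1.0, -1.8]
grip_width: 0.165
grasp_force: 39.0
pin local x,y 0.0002638983762805425 0.004243173169210562
```

```bash
python3 -m crank '[[[4,0,0,0,0,0,0],[4,0,0,0,0,0,0],[4,0,0,0,0,0,0],[5,0,0,3,0,0,0],[8,0,0,4,0,0,0],[8.5,0,0,1.5,0,0,0],[8.5,0,0,0,0,0,0]]]'
python3 - <<'E'
from h import *
im,d,K,D,T=cam("wrist");P=cloud(d,K,D,T);z=P[...,2]
m=(np.hypot(P[...,0]-.542,P[...,1]+.0635)<.016)&(z>.035)
print("z levels",np.percentile(z[m],[50,90,98]));
k=m&(z>.0485)&(z<.056);print(k.sum(),np.median(P[k],0))
E
python3 -m crank '[[[8.5,-0.5,-4.4,0,0,0,0],[8.5,-0.5,-4.7,0,0,0,0],[8.5,-0.5,-4.7,0,0,0,0],[8.5,-0.5,-4.7,0,0,0,0],[8.5,-0.25,-4.7,0,0,0,0],[8.5,0,0,-4,0,0,0],[8.5,0,0,-3.5,0,0,0],[8.5,0,0,0,0,0,0]]]'
```

```text
clock: 7.68
position: [0.5421, -0.0631, 0.1319]
ee_rot: [0.799, 0.601, 0.001, 0.0]
ft_force: [0.0, 0.5, -0.5]
grip_width: 0.994
grasp_force: 0.0
z levels [0.0507144  0.23065881 0.23172841]
418 [ 0.54157726 -0.06377888  0.05011467]
clock: 8.72
position: [0.5165, -0.2941, 0.0527]
ee_rot: [0.799, 0.601, -0.002, -0.003]
ft_force: [-0.3, 0.9, 0.4]
grip_width: 0.994
grasp_force: 0.0
```

Plunger one is seated, its top 6 mm proud at z≈0.051. Now the second.

```bash
python3 -m crank '[[[8.5,0.25,-0.12,-2.2,0,0,0],[8.5,0,0,-2.1,0,0,0],[6,0,0,0,0,0,0],[1,0,0,0,0,0,0],[1,0,0,0,0,0,0],[1,0,0,0,0,0,0],[1,0,0,0,0,0,0],[1,0,0,0,0,0,0],[1,0,0,1,0,0,0],[1,0,0,4,0,0,0],[1,0,0,5,0,0,0],[1,0,0,0,0,0,0],[1,0,0,0,0,0,0]]]'
python3 - <<'E'
from h import *
o=manip.get_obs();p=o["position"];im,d,K,D,T=cam("wrist");P=cloud(d,K,D,T)
th=np.radians(73.9);x=np.array([np.cos(th),np.sin(th)]);y=np.array([x[1],-x[0]])
s=P[215:310,290:350].reshape(-1,3);s=s[(s[:,2]>.095)&(s[:,2]<.16)];t=(s-p)[:,:2]
k=np.abs(t@y)<.0085;print(p,"x",np.percentile((t@x)[k],[1,99]),"ztop",np.percentile(s[k,2],98))
E
```

```text
clock: 10.35
position: [0.5217, -0.2963, 0.1136]
ee_rot: [0.799, 0.601, 0.0, 0.0]
ft_force: [0.5, -0.2, -0.4]
grip_width: 0.116
grasp_force: 0.0
[ 0.52170211 -0.29631294  0.11358485] x [-0.01011527  0.01134126] ztop 0.15956785767199705
```

```bash
python3 - <<'E'
from h import *
a,d,K,D,T=cam("wrist");b,*_=cam("top");save("w5.png",np.vstack([cv2.resize(a[100:],(640,300)),cv2.resize(b[120:260,370:520],(320,300)).repeat(2,1)]))
np.savez("w5.npz",im=a,d=d,K=K,D=D,T=T)
E
```

```text
(no output)
```

View pics/w5.png

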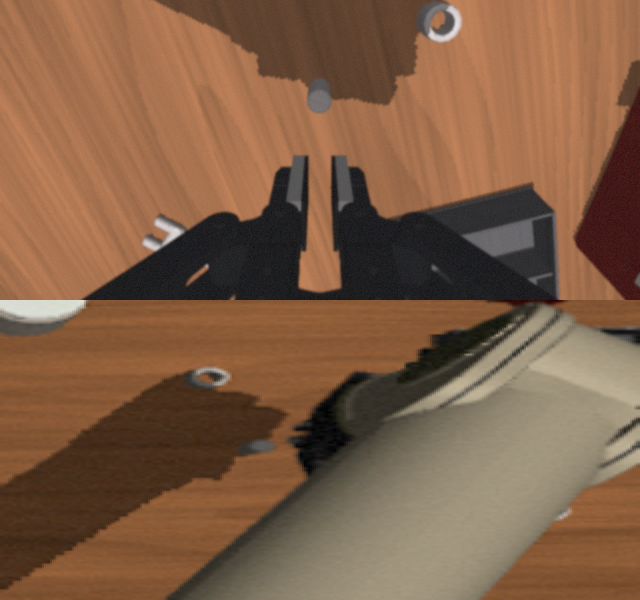

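The plunger still stands upright at full-frame (319,197), so the fingers closed without holding it. I'll re-measure.

```bash
python3 - <<'E'
from h import *
f=np.load("w5.npz");im,d,K,D,T=[f[k] for k in("im","d","K","D","T")]
P=cloud(d,K,D,T);z=P[...,2]
m=((z>.028)&(z<.045)).astype(np.uint8);m[:170]=0;m[225:]=0;m[:,:290]=0;m[:,350:]=0
c=max(cv2.findContours(m,cv2.RETR_EXTERNAL,cv2.CHAIN_APPROX_NONE)[0],key=cv2.contourArea)
k=(z>.033)&(m>0);print(cv2.minEnclosingCircle((ray(c,.036,K,D,T)[:,:2]*1000).astype(np.float32)),np.median(P[k],0))
f=(z>.005)&(z<.028);f[:170]=0;f[225:]=0;f[:,:300]=0;f[:,340:]=0;print(np.percentile(P[f],[1,50,99],axis=0))
print(manip.get_obs()["position"])
E
```

```text
((520.34033203125, -295.68548583984375), 9.562541961669922) [ 0.51993643 -0.29658793  0.03503477]
[[ 0.51239502 -0.29714259  0.00545179]
 [ 0.52219369 -0.28957276  0.01692787]
 [ 0.52863463 -0.28826668  0.02764258]]
[ 0.52109982 -0.29611886  0.11247387]
```

The position is right, so the fingers simply hadn't finished closing before the lift. I'll repeat from a narrower opening with more time to close.

```bash
python3 -m crank '[[[4.5,0,0,0,0,0,0],[4.5,0,0,0,0,0,0],[4.5,0,0,0,0,0,0],[4.5,-0.08,0,-4,0,0,0],[4.5,0,0,-4,0,0,0],[4.5,0,0,-2.3,0,0,0],[4.5,0,0,0,0,0,0],[1,0,0,0,0,0,0],[1,0,0,0,0,0,0],[1,0,0,0,0,0,0],[1,0,0,0,0,0,0],[1,0,0,0,0,0,0],[1,0,0,0,0,0,0],[1,0,0,0,0,0,0]]]' 40
```

```text
clock: 12.25
position: [0.5243, -0.2981, 0.014]
ee_rot: [0.799, 0.601, 0.002, 0.003]
ft_force: [2.1, -0.3, 14.1]
grip_width: 0.12
grasp_force: 7.0
```

```bash
python3 - <<'E'
from h import *
a,d,K,D,T=cam("wrist");b,*_=cam("scene");save("w6.png",np.vstack([cv2.resize(a[180:380,200:440],(480,300)),cv2.resize(b[175:275,180:340],(480,300),interpolation=cv2.INTER_CUBIC)]))
E
```

```text
(no output)
```

View pics/w6.png

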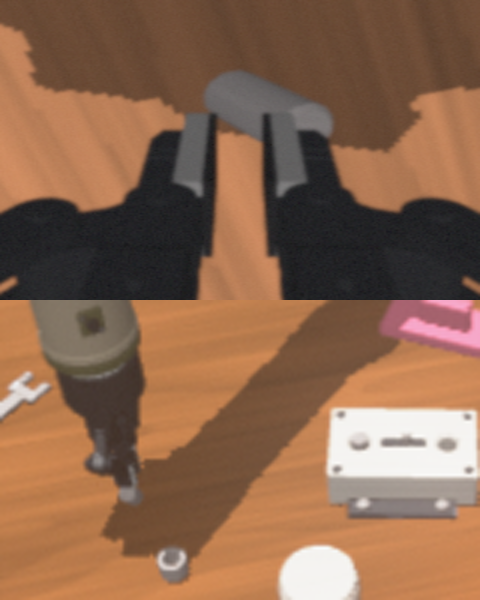

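The plunger has tipped over and lies against the fingers, in crop from (230,90) to (320,125). I'll lift straight up, then open and look.

```bash
python3 -m crank '[[[1,0,0,2,0,0,0],[1,0,0,4,0,0,0],[1,0,0,5,0,0,0],[4,0,0,2,0,0,0],[4,0,0,0,0,0,0],[4,0,0,0,0,0,0]]]' 40
python3 - <<'E'
from h import *
a,d,K,D,T=cam("wrist");np.savez("w7.npz",im=a,d=d,K=K,D=D,T=T)
P=cloud(d,K,D,T);z=P[...,2]
m=((z>.006)&(z<.06)&(np.hypot(P[...,0]-.522,P[...,1]+.296)<.07)).astype(np.uint8);m=cv2.morphologyEx(m,cv2.MORPH_OPEN,np.ones((3,3)))
for c in cv2.findContours(m,cv2.RETR_EXTERNAL,cv2.CHAIN_APPROX_NONE)[0]:
    i=np.zeros_like(m);cv2.drawContours(i,[c],-1,1,-1);s=P[i>0]
    if len(s)>30:print(len(s),cv2.minAreaRect(c),cv2.minAreaRect((s[:,:2]*1000).astype(np.float32)),np.percentile(s[:,2],[50,98]))
save("w7.png",a)
E
```

```text
clock: 13.1
position: [0.5203, -0.296, 0.1394]
ee_rot: [0.799, 0.601, -0.0, -0.001]
ft_force: [0.1, 0.5, 0.0]
grip_width: 0.465
grasp_force: 0.0
879 ((351.7292785644531, 178.85635375976562), (20.813297271728516, 43.098243713378906), 86.98721313476562) ((552.6702880859375, -264.9334716796875), (95.2845687866211, 36.051361083984375), 79.79611206054688) [0.01540979 0.01779825]
```

View pics/w7.png

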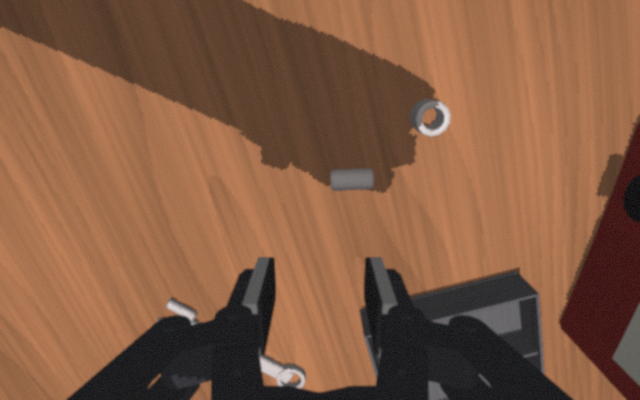

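The plunger now lies on its side at (352,179), with its axis roughly radial, and the sleeve is untouched at (431,118). To stand it up again I will:

1. Grasp it with the tool tilted inward.
2. Swing the tool 90° outward so the plunger is upright.
3. Set it on the bench and regrasp it normally.

That was my tenth picture, so from here I go by numbers.

```bash
cat > lie.py <<'E'
from h import *
def lying(c0,d,K,D,T,zlo=.007,zhi=.024,r=.045):
    P=cloud(d,K,D,T);z=P[...,2]
    m=((z>zlo)&(z<zhi)&(np.hypot(P[...,0]-c0[0],P[...,1]-c0[1])<r)).astype(np.uint8)
    n,l,st,ce=cv2.connectedComponentsWithStats(m);i=1+np.argmax(st[1:,4]);s=P[cv2.erode((l==i).astype(np.uint8),np.ones((3,3)))>0]
    s=s[s[:,2]>.012]
    c=s.mean(0);u,sv,v=np.linalg.svd(s[:,:2]-c[:2]);e=v[0]*np.sign(v[0][0]);t=(s[:,:2]-c[:2])@e;w=(s[:,:2]-c[:2])@[-e[1],e[0]]
    lo,hi=np.percentile(t,[.5,99.5]);cc=c[:2]+e*(lo+hi)/2
    top=s[s[:,2]>np.percentile(s[:,2],70)];off=np.median((top[:,:2]-cc)@[-e[1],e[0]])
    print("px",ce[i],"n",len(s),"centre",cc.round(4),"ridge",(cc+off*np.array([-e[1],e[0]])).round(4),"len",hi-lo,"w",np.ptp(w),"axis deg",np.degrees(np.arctan2(e[1],e[0])),"ztop",np.percentile(s[:,2],98))
E
python3 - <<'E'
from lie import *
f=np.load("w7.npz");lying((.53,-.27),*[f[k] for k in("d","K","D","T")])
print(manip.get_obs()["joint_pos"].round(3))
E
```

```text
px [349.17379679 178.35294118] n 559 centre [ 0.5452 -0.3006] ridge [ 0.5451 -0.3022] len 0.031801609038943336 w 0.015850619556318293 axis deg -5.945819960208297 ztop 0.01779035760855514
[-0.156  0.39   0.755  1.656 -0.282  1.21   0.381]
```

```bash
python3 -m crank '[[[5.5,0.6,-0.1,0.2,0,0,-10],[5.5,0.6,-0.1,0.2,0,0,-10],[5.5,0.6,-0.1,0.2,0,0,-10],[5.5,0.6,-0.1,0.2,0,0,-10],[5.5,0.6,-0.1,0.2,0,0,-10],[5.5,0.6,-0.1,0,0,0,-10],[5.5,0.6,-0.1,0,0,0,-10],[5.5,0,0,0,0,0,-10],[5.5,0,0,0,0,0,-4],[5.5,0,0,0,0,0,0],[5.5,0,0,0,0,0,0]]]'
python3 - <<'E'
from lie import *
_,d,K,D,T=cam("wrist");lying((.545,-.302),d,K,D,T)
print(manip.get_obs()["joint_pos"].round(3))
E
```

```text
clock: 14.52
position: [0.5626, -0.3034, 0.1498]
ee_rot: [0.996, -0.087, -0.001, -0.0]
ft_force: [-0.9, -0.2, 0.1]
grip_width: 0.649
grasp_force: 0.0
px [321.77922078 193.67532468] n 627 centre [ 0.5468 -0.3034] ridge [ 0.5468 -0.3034] len 0.03401185297085629 w 0.015434296863576969 axis deg -12.558179562322431 ztop 0.01787039262757458
[-0.296  0.589  1.033  1.538 -0.516  1.311 -0.949]
```

The plunger lies at (0.5468,-0.3034), axis at -12.6°, 18 mm high. I'll turn the yaw to match and tilt the tool 30° inward while still hovering.

```bash
python3 -m crank '[[[5.5,0,0,0,0,0,-2.5],[5.5,-0.6,0,-2,2.2,9.8,0],[5.5,-0.6,0,-2,2.2,9.8,0],[5.5,-0.6,0.05,-2,2.2,9.8,0],[5.5,0,0,0,0,0,0],[5.5,0,0,0,0,0,0]]]' 60
python3 - <<'E'
from h import *
o=manip.get_obs();print(o["joint_pos"].round(3),R.from_quat(o["ee_rot"]).as_matrix().round(3).tolist(),o["position"].round(4))
E
```

```text
clock: 15.32
position: [0.5449, -0.3041, 0.0917]
ee_rot: [0.96, -0.106, -0.257, -0.028]
ft_force: [-0.5, 0.2, 1.1]
grip_width: 0.643
grasp_force: 0.0
[-0.046  1.009  0.904  1.083 -0.488  1.811 -1.044] [[0.846, -0.219, -0.487], [-0.19, -0.976, 0.109], [-0.499, 0.001, -0.867]] [ 0.5449 -0.3041  0.0917]
```

```bash
python3 -m crank '[[[5.5,-0.05,0.1,-4,0,0,0],[5.5,0,0,-3,0,0,0],[5.5,0,0,-1.5,0,0,0],[5.5,0,0,0,0,0,0],[1,0,0,0,0,0,0],[1,0,0,0,0,0,0],[1,0,0,0,0,0,0],[1,0,0,0,0,0,0],[1,0,0,0,0,0,0],[1,0,0,0,0,0,0],[1,0,0,0,0,0,0]]]' 60
python3 -m crank '[[[1,0,0,2,0,0,0],[1,0,0,4,0,0,0],[1,0,0,4,0,0,0],[1,0,0,4,0,0,0],[1,0,0,0,0,0,0]]]' 60
```

```text
clock: 16.7
position: [0.5444, -0.302, 0.0054]
ee_rot: [0.96, -0.106, -0.258, -0.029]
ft_force: [0.2, 0.1, -0.5]
grip_width: 0.117
grasp_force: 0.0
clock: 17.32
position: [0.5453, -0.3033, 0.1503]
ee_rot: [0.961, -0.106, -0.256, -0.027]
ft_force: [0.1, -0.8, -0.5]
grip_width: 0.119
grasp_force: 0.0
```

```bash
python3 - <<'E'
from lie import *
o=manip.get_obs();im,d,K,D,T=cam("wrist");np.savez("w8.npz",im=im,d=d,K=K,D=D,T=T)
lying((.545,-.302),d,K,D,T,r=.08)
P=cloud(d,K,D,T);z=P[...,2];m=((z>.007)&(z<.06)&(np.hypot(P[...,0]-.545,P[...,1]+.3)<.1)).astype(np.uint8)
n,l,st,ce=cv2.connectedComponentsWithStats(m)
for i in range(1,n):
    if st[i,4]>40:print(st[i],np.median(P[l==i],0).round(4))
im,d,K,D,T=cam("scene");lying((.545,-.302),d,K,D,T,r=.06)
E
```

```text
px [318.10583581  94.26706231] n 759 centre [ 0.5473 -0.3037] ridge [ 0.5473 -0.3036] len 0.03320865716357926 w 0.015693689001771836 axis deg -11.734710708892075 ztop 0.01794579024754965
[ 218    0   47   37 1106] [ 0.6161 -0.2673  0.0206]
[ 307   72   24   47 1011] [ 0.5502 -0.3041  0.0155]
px [223.03125 245.5625 ] n 29 centre [ 0.5504 -0.3018] ridge [ 0.5503 -0.3019] len 0.030700778473995355 w 0.01039232922725895 axis deg -15.864345156673206 ztop 0.020128849072696315
```

Nothing was caught and the plunger is unmoved. I'll check from the saved depth maps where the fingertips really stand relative to the reported TCP.

```bash
python3 - <<'E'
from h import *
he=np.array(eyes.camera_params("wrist")["hand_eye"])
for n in("w3","w5","w7","w8"):
    f=np.load(n+".npz");d,K,D=f["d"],f["K"],f["D"]
    Q=cloud(d,K,D,he) # tool frame
    m=(d>0)&(np.abs(Q[...,0])<.03)&(np.abs(Q[...,1])<.06)&(Q[...,2]>-.06)&(Q[...,2]<.025)
    s=Q[m]
    print(n,len(s))
    for side in(-1,1):
        t=s[s[:,1]*side>.0] if n!="w3" else s[s[:,1]*side>.0085]
        if len(t)>20:
            z99=np.percentile(t[:,2],99);tip=t[t[:,2]>z99-.006]
            print(side,"zmax",np.percentile(t[:,2],[90,99]).round(4),"tip x",np.percentile(tip[:,0],[2,50,98]).round(4),"tip y",np.percentile(tip[:,1],[2,50,98]).round(4))
E
```

```text
w3 5594
-1 zmax [-0.0312 -0.0256] tip x [0.0026 0.0106 0.0114] tip y [-0.0188 -0.0121 -0.0086]
1 zmax [-0.0314 -0.0255] tip x [0.0026 0.0105 0.0113] tip y [0.0086 0.0122 0.0192]
w5 3627
-1 zmax [-0.0311 -0.0259] tip x [-0.0064  0.0104  0.0113] tip y [-0.0167 -0.008  -0.0046]
1 zmax [-0.0311 -0.0256] tip x [-0.0067  0.0104  0.0113] tip y [0.0054 0.0089 0.0175]
w7 3921
-1 zmax [-0.0312 -0.0253] tip x [-0.0105  0.0068  0.0113] tip y [-0.0308 -0.0198 -0.0196]
1 zmax [-0.0314 -0.025 ] tip x [-0.0105  0.0064  0.0111] tip y [0.0203 0.0205 0.0304]
w8 3636
-1 zmax [-0.0311 -0.0256] tip x [-0.0076  0.0104  0.0114] tip y [-0.0167 -0.008  -0.0046]
1 zmax [-0.0312 -0.0258] tip x [-0.007   0.0104  0.0113] tip y [0.0054 0.0088 0.0176]
```

```bash
python3 - <<'E'
from h import *
he=np.array(eyes.camera_params("wrist")["hand_eye"])
for n in("w3","w5","w7"):
    f=np.load(n+".npz");d,K,D=f["d"],f["K"],f["D"];Q=cloud(d,K,D,he)
    for v in range(235,300,5):
        r=Q[v];k=(np.abs(r[:,1])<.045)&(r[:,2]<.04)&(r[:,2]>-.1)&(d[v]>0);u=np.where(k)[0]
        if len(u):print(n,v,len(u),"z",r[u,2].min().round(4),np.median(r[u,2]).round(4),r[u,2].max().round(4),"x",np.median(r[u,0]).round(4),"y",r[u,1].min().round(3),r[u,1].max().round(3))
E
```

```text
w3 235 28 z -0.0011 0.0013 0.0072 x 0.0079 y -0.007 0.007
w3 240 33 z -0.007 -0.0042 0.0069 x 0.0077 y -0.008 0.009
w3 245 34 z -0.0122 -0.0097 0.0005 x 0.0077 y -0.008 0.008
w3 250 35 z -0.0176 -0.0146 -0.0049 x 0.0076 y -0.008 0.009
w3 255 62 z -0.0261 -0.0226 -0.014 x 0.0092 y -0.013 0.014
w3 260 64 z -0.0314 -0.0273 -0.0194 x 0.0093 y -0.013 0.014
w3 265 66 z -0.0359 -0.0307 -0.0231 x 0.0088 y -0.013 0.014
w3 270 94 z -0.0396 -0.0317 -0.0239 x 0.0069 y -0.019 0.02
w3 275 99 z -0.0431 -0.0357 -0.0239 x 0.0069 y -0.02 0.021
w3 280 102 z -0.0467 -0.039 -0.0242 x 0.0066 y -0.02 0.021
w3 285 104 z -0.0504 -0.0428 -0.0237 x 0.0066 y -0.02 0.021
w3 290 93 z -0.0535 -0.0466 -0.0236 x 0.0069 y -0.02 0.021
w3 295 80 z -0.0569 -0.0507 -0.0262 x 0.0074 y -0.02 0.021
w5 255 32 z -0.0263 -0.0252 -0.0243 x 0.0106 y -0.011 0.012
w5 260 34 z -0.0318 -0.0301 -0.0251 x 0.0109 y -0.011 0.012
w5 265 34 z -0.0354 -0.0343 -0.0263 x 0.0108 y -0.011 0.012
w5 270 64 z -0.0394 -0.0376 -0.0266 x 0.0104 y -0.018 0.018
w5 275 68 z -0.0437 -0.04 -0.0277 x 0.0095 y -0.018 0.019
w5 280 69 z -0.0467 -0.0438 -0.0276 x 0.0096 y -0.018 0.019
w5 285 72 z -0.0504 -0.0458 -0.0286 x 0.0086 y -0.018 0.019
w5 290 76 z -0.0536 -0.0487 -0.0301 x 0.0083 y -0.018 0.019
w5 295 77 z -0.0567 -0.0517 -0.0305 x 0.0081 y -0.018 0.019
w7 260 36 z -0.0311 -0.0299 -0.0233 x 0.0107 y -0.026 0.027
w7 265 40 z -0.0354 -0.0342 -0.0242 x 0.0107 y -0.026 0.027
w7 270 62 z -0.0394 -0.0376 -0.0242 x 0.0104 y -0.031 0.032
w7 275 73 z -0.0431 -0.039 -0.0265 x 0.0089 y -0.033 0.034
w7 280 79 z -0.0467 -0.0403 -0.0237 x 0.0073 y -0.033 0.033
w7 285 83 z -0.0505 -0.0437 -0.024 x 0.0072 y -0.033 0.033
w7 290 86 z -0.0534 -0.0469 -0.0249 x 0.007 y -0.033 0.034
w7 295 89 z -0.0563 -0.0505 -0.0268 x 0.0072 y -0.033 0.034
```

Measured in the tool frame, the real fingertips end about 23 mm behind the reported TCP. So the earlier grasps only caught the plunger's top edge, which explains the slips. I'll correct for this and go lower, checking force.

```bash
python3 -m crank '[[[5.5,-0.5,0.1,-5,0,0,0],[5.5,-0.6,0.15,-5,0,0,0],[5.5,0,0,-4,0,0,0],[5.5,0,0,-1,0,0,0],[5.5,0,0,0,0,0,0]]]' 60
python3 -m crank '[[[5.5,0,0,-0.6,0,0,0],[5.5,0,0,-0.6,0,0,0],[5.5,0,0,0,0,0,0]]]' 60
```

```text
clock: 18.05
position: [0.5332, -0.2996, -0.0043]
ee_rot: [0.96, -0.106, -0.259, -0.029]
ft_force: [0.1, -0.9, 0.3]
grip_width: 0.647
grasp_force: 0.0
clock: 18.42
position: [0.5334, -0.2994, -0.0166]
ee_rot: [0.96, -0.106, -0.258, -0.029]
ft_force: [0.3, 0.2, 0.0]
grip_width: 0.646
grasp_force: 0.0
```

```bash
python3 -m crank '[[[5.5,0.05,-0.1,0.3,0,0,0],[1,0,0,0,0,0,0],[1,0,0,0,0,0,0],[1,0,0,0,0,0,0],[1,0,0,0,0,0,0],[1,0,0,0,0,0,0],[1,0,0,0,0,0,0],[1,0,0,0,0,0,0]]]' 60
```

```text
clock: 19.42
position: [0.534, -0.3006, -0.0133]
ee_rot: [0.96, -0.106, -0.258, -0.029]
ft_force: [1.5, -0.1, 5.2]
grip_width: 0.18
grasp_force: 59.1
```

```bash
python3 -m crank '[[[1,0,0,2,0,0,0],[1,-0.5,0.3,4,0,0,0],[1,-1,1,4,0,0,0],[1,-1,1,4,0,0,0],[1,0,0,0,0,0,0]]]' 60
python3 - <<'E'
from h import *
im,d,K,D,T=cam("wrist");Q=cloud(d,K,D,np.array(eyes.camera_params("wrist")["hand_eye"]))
k=(np.abs(Q[...,1])<.0075)&(Q[...,2]<.03)&(Q[...,2]>-.06)&(np.abs(Q[...,0])<.05)&(d>0);k[:, :]&=True;s=Q[k]
print(len(s),np.percentile(s,[1,50,99],axis=0).round(4)); 
t=s[:,[0,2]];a=np.degrees(np.arctan2(*(cv2.fitLine(t.astype(np.float32),2,0,.01,.01)[:2,0][::-1])));print("axis angle in tool xz",a)
print(manip.get_obs()["joint_pos"].round(3))
E
```

```text
clock: 20.05
position: [0.5096, -0.2778, 0.1304]
ee_rot: [0.96, -0.106, -0.256, -0.028]
ft_force: [0.1, -0.2, -0.8]
grip_width: 0.181
grasp_force: 58.8
2493 [[-0.0169 -0.0075 -0.0559]
 [ 0.0087 -0.0006 -0.0341]
 [ 0.0184  0.0073 -0.0233]]
axis angle in tool xz -12.602627
[-0.138  0.898  0.944  1.223 -0.441  1.802 -1.031]
```

The plunger is held firmly: 59 N, opening at the 18 mm diameter. Next I undo the tilt, yaw back, then tilt 60° to the left so the plunger stands up.

```bash
python3 -m crank '[[[1,0,0.5,1.5,-2.2,-9.8,0],[1,0,0.5,1.5,-2.2,-9.8,0],[1,0,0.5,1.5,-2.2,-9.8,0],[1,-0.5,1,0.5,0,0,10],[1,-0.5,1,0.5,0,0,10],[1,-0.5,1,0.5,0,0,10],[1,-0.5,1,0,0,0,10],[1,-1,1.2,0,0,0,10],[1,-1,1.2,0,0,0,10],[1,-1,1.2,0,0,0,10],[1,-1,1.2,0,0,0,10],[1,0,1,0,0,0,6.5],[1,0,0,0,0,0,0]]]' 60
python3 - <<'E'
from h import *
o=manip.get_obs();print(o["joint_pos"].round(3),R.from_quat(o["ee_rot"]).as_matrix().round(3).tolist())
E
```

```text
clock: 21.72
position: [0.4486, -0.1639, 0.186]
ee_rot: [0.799, 0.601, -0.0, -0.0]
ft_force: [0.4, 0.5, -1.5]
grip_width: 0.185
grasp_force: 58.9
[-0.689 -0.027  0.95   1.906  0.022  1.252 -0.027] [[0.277, 0.961, -0.001], [0.961, -0.277, 0.0], [0.0, -0.001, -1.0]]
```

```bash
python3 -m crank '[[[1,0,0,0,9.6,-2.8,0],[1,0,0,0,9.6,-2.8,0],[1,0,0,0,9.6,-2.8,0],[1,0,0,0,9.6,-2.8,0],[1,0,0,0,9.6,-2.8,0],[1,0,0,0,9.6,-2.8,0],[1,0,0,0,0,0,0],[1,0,0,0,0,0,0]]]' 60
python3 - <<'E'
from h import *
o=manip.get_obs();M=R.from_quat(o["ee_rot"]).as_matrix();print(o["joint_pos"].round(3),M.round(3).tolist(),"plunger up dir",(M[:,0]*np.cos(np.pi/6)-M[:,2]*.5).round(3))
E
```

```text
clock: 22.72
position: [0.449, -0.1649, 0.1862]
ee_rot: [0.694, 0.521, 0.398, -0.298]
ft_force: [-0.2, -0.2, -0.0]
grip_width: 0.181
grasp_force: 59.0
[ 0.162  0.613  0.875  1.793 -1.091  1.906  1.048] [[0.14, 0.96, 0.241], [0.485, -0.279, 0.829], [0.863, 0.001, -0.505]] plunger up dir [0.001 0.006 1.   ]
```

The plunger's axis is now vertical to within 0.4°. Lowering to the bench.

```bash
python3 -m crank '[[[1,0,0,-5,0,0,0],[1,0,0,-5,0,0,0],[1,0,0,-5,0,0,0],[1,0,0,-2.2,0,0,0],[1,0,0,0,0,0,0],[1,0,0,0,0,0,0]]]' 60
python3 -m crank '[[[1,0,0,-0.3,0,0,0],[1,0,0,-0.2,0,0,0],[1,0,0,0,0,0,0]]]' 60
```

```text
clock: 23.48
position: [0.4497, -0.165, 0.0163]
ee_rot: [0.692, 0.522, 0.4, -0.298]
ft_force: [-0.6, 0.1, -0.4]
grip_width: 0.188
grasp_force: 58.9
clock: 23.85
position: [0.4489, -0.1645, 0.0096]
ee_rot: [0.693, 0.521, 0.4, -0.299]
ft_force: [0.6, 0.0, -0.4]
grip_width: 0.184
grasp_force: 58.9
```

```bash
python3 -m crank '[[[1,0,0,-0.2,0,0,0],[1,0,0,-0.2,0,0,0],[1,0,0,0,0,0,0]]]' 60
python3 -m crank '[[[1,0,0,-0.1,0,0,0],[1,0,0,0,0,0,0]]]' 60
```

```text
clock: 24.22
position: [0.4489, -0.1644, 0.0056]
ee_rot: [0.692, 0.521, 0.4, -0.299]
ft_force: [-0.5, 0.4, 1.5]
grip_width: 0.181
grasp_force: 59.1
clock: 24.48
position: [0.4489, -0.1644, 0.0055]
ee_rot: [0.692, 0.521, 0.4, -0.299]
ft_force: [-1.8, -0.9, 8.3]
grip_width: 0.184
grasp_force: 59.5
```

Contact came at the expected height. Releasing and backing off along the tool axis, then returning to vertical.

```bash
python3 -m crank '[[[4.5,0,0,0.05,0,0,0],[4.5,0,0,0,0,0,0],[4.5,0,0,0,0,0,0],[4.5,-0.6,-2,1.25,0,0,0],[4.5,-0.8,-3,1.8,0,0,0],[6,-0.6,-2,4,0,0,0],[6,0,0,4,0,0,0],[6,0,1,3,-9.6,2.8,0],[6,0,1,2,-9.6,2.8,0],[6,0,1,0,-9.6,2.8,0],[6,0,1,0,-9.6,2.8,0],[6,0.5,1,0,-9.6,2.8,0],[6,0.5,1,0,-9.6,2.8,0],[6,0.5,1,0,0,0,0],[6,0,0,0,0,0,0]]]' 60
python3 - <<'E'
from h import *
im,d,K,D,T=cam("wrist");P=cloud(d,K,D,T);z=P[...,2]
m=((z>.006)&(z<.05)&(np.hypot(P[...,0]-.443,P[...,1]+.186)<.05)).astype(np.uint8)
n,l,st,ce=cv2.connectedComponentsWithStats(m)
for i in range(1,n):
    if st[i,4]>40:
        k=(l==i)&(z>.03);c=max(cv2.findContours(k.astype(np.uint8),0,1)[0],key=cv2.contourArea) if k.any() else None
        print(st[i],np.median(P[l==i],0).round(4),z[l==i].max(),None if c is None else cv2.minEnclosingCircle((ray(c,.036,K,D,T)[:,:2]*1000).astype(np.float32)))
o=manip.get_obs();print(o["position"].round(4),o["ee_rot"].round(3))
E
```

```text
clock: 26.35
position: [0.4346, -0.1722, 0.1662]
ee_rot: [0.797, 0.597, 0.063, -0.065]
ft_force: [-0.2, -0.6, -0.4]
grip_width: 0.705
grasp_force: 0.0
[327 203  20  25 403] [ 0.4422 -0.1839  0.0347] 0.0370621688761979 ((441.7870178222656, -185.30284118652344), 8.996469497680664)
[ 0.4339 -0.1736  0.1659] [ 0.798  0.596  0.062 -0.064]
```

It stands upright at (0.4418,-0.1853), top at 36 mm, radius 9.0 mm. Regrasping with the corrected depth.

```bash
python3 -m crank '[[[6,0.8,-1.2,0,-9.9,2.9,0],[6,0,0,-4,0,0,0],[6,0,0,-4,0,0,0],[6,0,0,0,0,0,0],[6,0,0,0,0,0,0]]]' 60
python3 - <<'E'
from h import *
o=manip.get_obs();print(R.from_quat(o["ee_rot"]).as_matrix().round(3).tolist(),o["position"].round(4))
im,d,K,D,T=cam("wrist");P=cloud(d,K,D,T);z=P[...,2]
m=((z>.03)&(z<.04)&(np.hypot(P[...,0]-.443,P[...,1]+.186)<.03)).astype(np.uint8)
c=max(cv2.findContours(m,0,1)[0],key=cv2.contourArea);print(cv2.minEnclosingCircle((ray(c,.036,K,D,T)[:,:2]*1000).astype(np.float32)))
E
```

```text
clock: 27.02
position: [0.4423, -0.1867, 0.087]
ee_rot: [0.802, 0.597, -0.01, -0.009]
ft_force: [0.2, 0.7, 0.8]
grip_width: 0.7
grasp_force: 0.0
[[0.288, 0.957, -0.028], [0.958, -0.288, 0.002], [-0.006, -0.027, -1.0]] [ 0.4423 -0.1867  0.087 ]
((442.4277648925781, -184.52276611328125), 9.456109046936035)
```

```bash
python3 -m crank '[[[6,0,0.18,0,-0.1,-1.6,1],[6,0,0,-4,0,0,0],[6,0,0,-4,0,0,0],[6,0,0,-1.75,0,0,0],[6,0,0,0,0,0,0],[1,0,0,0,0,0,0],[1,0,0,0,0,0,0],[1,0,0,0,0,0,0],[1,0,0,0,0,0,0],[1,0,0,0,0,0,0],[1,0,0,0,0,0,0],[1,0,0,0,0,0,0],[1,0,0,0,0,0,0]]]' 40
```

```text
clock: 28.7
position: [0.4435, -0.1824, -0.0106]
ee_rot: [0.796, 0.606, 0.001, 0.0]
ft_force: [-1.0, 0.1, 10.9]
grip_width: 0.194
grasp_force: 38.8
```

```bash
python3 -m crank '[[[1,0,0,2,0,0,0],[1,0,0,4,0,0,0],[1,0,0,4,0,0,0],[1,3,5,0,0,0,0],[1,3,5,0,0,0,0],[1,3,5,0,0,0,0],[1,3,5,0,0,0,0],[1,0,0,0,0,0,0],[1,0,0,0,0,0,0]]]'
python3 - <<'E'
from h import *
o=manip.get_obs();im,d,K,D,T=cam("wrist");Q=cloud(d,K,D,np.array(eyes.camera_params("wrist")["hand_eye"]));P=cloud(d,K,D,T)
k=(np.abs(Q[...,1])<.007)&(Q[...,2]<.012)&(Q[...,2]>-.022)&(np.abs(Q[...,0])<.02)&(d>0);s=Q[k];f=s[s[:,2]<.005]
print(len(s),"front x",np.percentile(f[:,0],[50,90,98]).round(4),"bottom z",s[:,2].max().round(4),"y",np.median(s[:,1]))
k=(np.abs(Q[...,1])<.007)&(Q[...,2]<-.022)&(Q[...,2]>-.04)&(np.abs(Q[...,0])<.02)&(d>0);print("top",np.percentile(Q[k],[1,50,99],axis=0).round(4))
print(o["position"].round(4),R.from_quat(o["ee_rot"]).as_matrix()[:,0].round(3))
E
```

```text
clock: 29.82
position: [0.5624, 0.0171, 0.0885]
ee_rot: [0.796, 0.605, -0.0, -0.0]
ft_force: [-1.2, -0.4, -0.8]
grip_width: 0.194
grasp_force: 39.5
289 front x [0.0041 0.0049 0.0052] bottom z -0.0119 y -0.00037052231564007015
top [[ 0.0006 -0.0069 -0.0398]
 [ 0.0041  0.     -0.0318]
 [ 0.0054  0.0068 -0.0223]]
[0.5624 0.0171 0.0885] [0.267 0.964 0.   ]
```

```bash
python3 -m crank '[[[1,0.43,0.86,0,0,0,0],[1,0,0,-2.5,0,0,0],[1,0,0,-2.2,0,0,0],[1,0,0,0,0,0,0],[1,0,0,0,0,0,0]]]'
python3 - <<'E'
from h import *
o=manip.get_obs();im,d,K,D,T=cam("wrist");P=cloud(d,K,D,T);Q=cloud(d,K,D,np.array(eyes.camera_params("wrist")["hand_eye"]))
k=(np.abs(Q[...,1])<.003)&(np.abs(Q[...,0])<.02)&(d>0)&(Q[...,2]>-.03);s=P[k];b=s[np.argsort(s[:,1])]
print(len(s),"z",np.percentile(s[:,2],[1,50,99]).round(4))
# bore mouth: points below face near bore_plus
z=P[...,2];m=(np.hypot(P[...,0]-.5657,P[...,1]-.0222)<.018)&(z<.0435)&(z>.01);print("mouth pts",m.sum(),np.percentile(P[m],[2,50,98],axis=0).round(4) if m.any() else "")
print(o["position"].round(4))
E
```

```text
clock: 30.5
position: [0.5672, 0.0258, 0.0419]
ee_rot: [0.796, 0.605, 0.0, -0.0]
ft_force: [0.4, -0.4, -1.7]
grip_width: 0.197
grasp_force: 39.5
672 z [0.0108 0.0444 0.0714]
mouth pts 775 [[0.5555 0.0116 0.0109]
 [0.5654 0.0173 0.0254]
 [0.5789 0.0368 0.0434]]
[0.5672 0.0258 0.0419]
```

```bash
python3 -m crank '[[[1,0,0,-0.5,0,0,0],[1,0,0,-0.5,0,0,0],[1,0,0,0,0,0,0]]]'
python3 -m crank '[[[1,0,0,-0.4,0,0,0],[1,0,0,-0.2,0,0,0],[1,0,0,0,0,0,0]]]'
```

```text
clock: 30.92
position: [0.5667, 0.026, 0.031]
ee_rot: [0.796, 0.605, -0.0, -0.0]
ft_force: [0.7, -0.2, -1.1]
grip_width: 0.198
grasp_force: 39.5
clock: 31.3
position: [0.5669, 0.0261, 0.0252]
ee_rot: [0.796, 0.605, 0.0, -0.0]
ft_force: [0.1, 0.3, -0.6]
grip_width: 0.191
grasp_force: 39.5
```

It is inside the bore without resistance. Release, rise, verify both plungers and measure the pin.

```bash
python3 -m crank '[[[4,0,0,0,0,0,0],[4,0,0,0,0,0,0],[4,0,0,0,0,0,0],[4,0,0,0.5,0,0,0],[5,0,0,3,0,0,0],[6,0,0,5,0,0,0],[6,0,0,5,0,0,0],[6,0,0,3,0,0,0],[6,0,0,0,0,0,0],[6,0,0,0,0,0,0]]]'
python3 - <<'E'
from h import *
im,d,K,D,T=cam("wrist");P=cloud(d,K,D,T);z=P[...,2]
m=((z>.0485)&(z<.065)).astype(np.uint8);n,l,st,ce=cv2.connectedComponentsWithStats(m)
for i in range(1,n):
    c=np.median(P[l==i],0)
    if st[i,4]>6 and np.hypot(c[0]-.5535,c[1]+.021)<.07:
        print(st[i],ce[i].round(1),c.round(4),np.percentile(z[l==i],[50,95]).round(4))
m=((z>.038)&(z<.0485)).astype(np.uint8)
cs=[c for c in cv2.findContours(cv2.morphologyEx(((z>.038)&(z<.056)).astype(np.uint8),cv2.MORPH_OPEN,np.ones((5,5))),0,1)[0] if cv2.contourArea(c)>3000]
for c in cs:print(cv2.minAreaRect((ray(c,.045,K,D,T)[:,:2]*1000).astype(np.float32)))
E
```

```text
clock: 32.55
position: [0.5665, 0.0263, 0.1897]
ee_rot: [0.796, 0.606, -0.0, -0.001]
ft_force: [0.2, -0.3, -0.2]
grip_width: 0.701
grasp_force: 0.0
[311 172  20  19 291] [320.6 181.1] [0.5655 0.0223 0.0501] [0.0501 0.0513]
[316 221  11  12 107] [320.9 226.3] [ 0.555  -0.0174  0.0555] [0.0555 0.0578]
[312 262  18  17 227] [320.4 270.2] [ 0.5416 -0.0639  0.0502] [0.0502 0.0514]
((553.9204711914062, -21.007461547851562), (150.42379760742188, 90.03594207763672), 74.52007293701172)
((781.2044067382812, 2.5095748901367188), (24.330148696899414, 227.9908905029297), 0.08120334893465042)
```

Both plungers are seated, 6 mm proud at ±45 mm. The jig centre is (0.5536,-0.0208) at yaw 74.5°, and the pin is at about y=+3.5 mm. Now to the cover.

```bash
python3 -m crank '[[[7,-2.3,4.5,0,0,0,8],[7,-2.3,4.8,0,0,0,10],[7,-2.3,4.8,0,0,0,10],[7,-2.3,4.8,0,0,0,10],[7,-2.5,4.8,0,0,0,2.6],[7,0,0.7,0,0,0,0],[7,0,0,0,0,0,0],[7,0,0,0,0,0,0]]]'
python3 - <<'E'
from h import *
im,d,K,D,T=cam("wrist");P=cloud(d,K,D,T);z=P[...,2]
near=np.hypot(P[...,0]-.449,P[...,1]-.27)<.1
for n,lo,hi,h in(("plate",.010,.022,.016),("bar",.042,.058,.050),("all",.010,.058,.016)):
    m=(near&(z>lo)&(z<hi)).astype(np.uint8)
    c=max(cv2.findContours(cv2.morphologyEx(m,cv2.MORPH_OPEN,np.ones((3,3))),0,1)[0],key=cv2.contourArea)
    i=np.zeros_like(m);cv2.drawContours(i,[c],-1,1,-1);print(n,cv2.minAreaRect(c)[0],cv2.minAreaRect((ray(c,h,K,D,T)[:,:2]*1000).astype(np.float32)),np.median(z[(i>0)&(m>0)]),im[(i>0)&(m>0)].mean(0).round())
print(manip.get_obs()["position"].round(4),R.from_quat(manip.get_obs()["ee_rot"]).as_matrix()[:,0].round(3))
E
```

```text
clock: 33.6
position: [0.4506, 0.2684, 0.19]
ee_rot: [0.538, 0.843, -0.0, -0.0]
ft_force: [0.2, -0.7, -0.7]
grip_width: 0.821
grasp_force: 0.0
plate (319.5, 162.0) ((449.51922607421875, 269.27606201171875), (60.049922943115234, 139.2399444580078), 25.53594398498535) 0.015169675041911912 [167. 164. 162.]
bar (320.0, 173.5) ((448.94696044921875, 270.3403625488281), (19.416608810424805, 59.12303161621094), 25.59061050415039) 0.048873014267799275 [64. 63. 65.]
all (319.5, 162.0) ((449.51922607421875, 269.27606201171875), (60.049922943115234, 139.2399444580078), 25.53594398498535) 0.015367986379149212 [149. 146. 144.]
[0.4506 0.2685 0.1901] [-0.422  0.907  0.   ]
```

The cover is confirmed: grey plate 60x140 mm with a dark 20x59 mm bar, centre (0.4493,0.2698), yaw 115.5°. Grasping the bar.

```bash
python3 -m crank '[[[7,-0.12,0.13,-4,0,0,0.5],[7,0,0,-5,0,0,0],[7,0,0,-5,0,0,0],[7,0,0,-3,0,0,0],[7,0,0,-1.4,0,0,0],[7,0,0,-0.6,0,0,0],[7,0,0,0,0,0,0]]]' 100
python3 -m crank '[[[1,0,0,0,0,0,0],[1,0,0,0,0,0,0],[1,0,0,0,0,0,0],[1,0,0,0,0,0,0],[1,0,0,0,0,0,0],[1,0,0,0,0,0,0],[1,0,0,0,0,0,0]]]' 100
```

```text
clock: 34.52
position: [0.4493, 0.2716, 0.001]
ee_rot: [0.533, 0.846, 0.001, -0.0]
ft_force: [0.2, 0.4, 0.5]
grip_width: 0.819
grasp_force: 0.0
clock: 35.4
position: [0.449, 0.2719, 0.001]
ee_rot: [0.533, 0.846, 0.001, -0.001]
ft_force: [-2.1, -1.0, 8.9]
grip_width: 0.214
grasp_force: 98.3
```

```bash
python3 -m crank '[[[1,0,0,1,0,0,0],[1,0,0,3,0,0,0],[1,0,0,5,0,0,0],[1,0.6,-2,4,0,0,-5],[1,1.4,-4,0,0,0,-6],[1,1.4,-4,0,0,0,-6],[1,1.4,-4,0,0,0,-6],[1,1.4,-4,0,0,0,-6],[1,1.4,-4,0,0,0,-6],[1,1.4,-4,0,0,0,-6],[1,1.6,-2.7,0,0,0,-0.1],[1,0,0,0,0,0,0],[1,0,0,0,0,0,0]]]' 100
python3 - <<'E'
from h import *
o=manip.get_obs();M=R.from_quat(o["ee_rot"]).as_matrix();print(o["position"].round(4),M.round(4).tolist(),"yaw",np.degrees(np.arctan2(M[1,0],M[0,0])),o["torque"].round(2))
im,d,K,D,T=cam("wrist");P=cloud(d,K,D,T);Q=cloud(d,K,D,np.array(eyes.camera_params("wrist")["hand_eye"]))
k=(d>0)&(np.abs(Q[...,1])<.034)&(Q[...,0]>.033)&(Q[...,0]<.08)&(Q[...,2]<.0)&(Q[...,2]>-.04);s=Q[k]
k2=(s[:,2]<np.percentile(s[:,2],95))
A=np.c_[s[:,:2],np.ones(len(s))];c=np.linalg.lstsq(A,s[:,2],rcond=None)[0];print("plate",len(s),np.percentile(s,[1,50,99],axis=0).round(4),"slopes deg",np.degrees(c[:2]).round(2))
E
```

```text
clock: 37.02
position: [0.5543, -0.0151, 0.1303]
ee_rot: [0.796, 0.605, 0.0, -0.001]
ft_force: [-0.2, 0.2, -2.9]
grip_width: 0.216
grasp_force: 98.7
[ 0.5543 -0.0151  0.1303] [[0.2668, 0.9638, -0.0008], [0.9638, -0.2668, 0.0011], [0.0009, -0.001, -1.0]] yaw 74.52753973700733 [0.05 0.03 0.01]
plate 11209 [[ 0.0334 -0.0302 -0.0154]
 [ 0.0514 -0.0008 -0.014 ]
 [ 0.0669  0.0288 -0.0033]] slopes deg [2.28 0.06]
```

```bash
python3 -m crank '[[[1,0.08,-0.02,-3,0,0,0],[1,0,0,-2.5,0,0,0],[1,0,0,-1,0,0,0],[1,0,0,0,0,0,0]]]' 100
python3 -m crank '[[[1,0,0,-0.2,0,0,0],[1,0,0,-0.2,0,0,0],[1,0,0,-0.1,0,0,0],[1,0,0,0,0,0,0]]]' 100
```

```text
clock: 37.58
position: [0.5553, -0.0152, 0.0653]
ee_rot: [0.796, 0.606, -0.0, -0.0]
ft_force: [0.5, 0.0, -2.2]
grip_width: 0.213
grasp_force: 98.7
clock: 38.08
position: [0.5555, -0.0157, 0.0604]
ee_rot: [0.796, 0.605, 0.0, -0.0]
ft_force: [0.0, 0.6, -2.9]
grip_width: 0.214
grasp_force: 98.7
```

```bash
python3 -m crank '[[[1,0,0,-0.15,0,0,0],[1,0,0,-0.15,0,0,0],[1,0,0,0,0,0,0]]]' 100
python3 -m crank '[[[1,0,0,-0.15,0,0,0],[1,0,0,0,0,0,0]]]' 100
```

```text
clock: 38.45
position: [0.5554, -0.0158, 0.0572]
ee_rot: [0.796, 0.605, 0.0, -0.0]
ft_force: [-0.1, 1.0, -4.1]
grip_width: 0.212
grasp_force: 98.7
clock: 38.7
position: [0.5555, -0.0158, 0.0557]
ee_rot: [0.796, 0.605, 0.0, -0.0]
ft_force: [-0.5, -0.1, -2.8]
grip_width: 0.214
grasp_force: 98.7
```

Already below the pin-tip height with no resistance, so the hole is over the pin. Continuing down.

```bash
python3 -m crank '[[[1,0,0,-0.2,0,0,0],[1,0,0,-0.15,0,0,0],[1,0,0,0,0,0,0]]]' 100
python3 -m crank '[[[1,0,0,-0.2,0,0,0],[1,0,0,-0.1,0,0,0],[1,0,0,0,0,0,0]]]' 100
```

```text
clock: 39.08
position: [0.5555, -0.0158, 0.0522]
ee_rot: [0.796, 0.605, 0.0, -0.0]
ft_force: [0.9, 0.6, -3.8]
grip_width: 0.212
grasp_force: 98.8
clock: 39.45
position: [0.5557, -0.0158, 0.0495]
ee_rot: [0.796, 0.605, 0.0, -0.0]
ft_force: [-1.4, 0.4, 2.2]
grip_width: 0.216
grasp_force: 99.6
```

```bash
python3 -m crank '[[[1,0,0,-0.2,0,0,0],[1,0,0,-0.1,0,0,0],[1,0,0,0,0,0,0]]]' 100
python3 -m crank '[[[1,0,0,-0.1,0,0,0],[1,0,0,0,0,0,0],[1,0,0,0,0,0,0]]]' 100
```

```text
clock: 39.83
position: [0.5558, -0.0158, 0.0465]
ee_rot: [0.796, 0.605, 0.0, -0.0]
ft_force: [-1.1, 1.2, 5.7]
grip_width: 0.214
grasp_force: 100.0
clock: 40.2
position: [0.5559, -0.0158, 0.0461]
ee_rot: [0.796, 0.605, 0.001, -0.0]
ft_force: [-3.8, 1.0, 14.5]
grip_width: 0.214
grasp_force: 101.3
```

```bash
python3 -m crank '[[[1,0,0,-0.08,0,0,0],[1,0,0,0,0,0,0],[1,0,0,0,0,0,0],[1,0,0,0,0,0,0]]]' 100
python3 - <<'E'
from h import *
o=manip.get_obs();M=R.from_quat(o["ee_rot"]).as_matrix();print(o["position"].round(4),M[:,2].round(4),"yaw",np.degrees(np.arctan2(M[1,0],M[0,0])),o["torque"].round(2),o["ft_force"].round(1))
c=np.array([.5536,-.0208]);th=np.radians(74.5);y=np.array([np.cos(th),np.sin(th)]);x=np.array([y[1],-y[0]])
for n in("wrist","top","scene"):
    im,d,K,D,T=cam(n);P=cloud(d,K,D,T);L=np.dstack([(P[...,:2]-c)@x,(P[...,:2]-c)@y,P[...,2]])
    k=(d>0)&(np.abs(L[...,0])<.025)&(np.abs(L[...,1])<.065)&(np.abs(L[...,1])>.038)&(L[...,2]>.048)&(L[...,2]<.075)
    if n=="top":k&=True
    s=L[k]
    if len(s)<20:print(n,len(s));continue
    A=np.c_[s[:,:2],np.ones(len(s))];q=np.linalg.lstsq(A,s[:,2],rcond=None)[0]
    print(n,len(s),"z",np.percentile(s[:,2],[5,50,95]).round(4),"plane",np.degrees(q[:2]).round(2),q[2].round(4),"+y",np.median(s[s[:,1]>0,2]) if (s[:,1]>0).any() else "", "-y",np.median(s[s[:,1]<0,2]) if (s[:,1]<0).any() else "")
E
```

```text
clock: 40.7
position: [0.5559, -0.0157, 0.046]
ee_rot: [0.796, 0.605, 0.001, -0.001]
ft_force: [-9.6, 2.3, 24.2]
grip_width: 0.216
grasp_force: 103.1
[ 0.5559 -0.0157  0.046 ] [ 3.0e-04  2.1e-03 -1.0e+00] yaw 74.51604638005176 [ 0.41  2.12 -0.01] [-9.6  2.3 24.2]
wrist 7845 z [0.0592 0.0603 0.0612] plane [-0.06 -0.1 ] 0.0603 +y 0.060231789597721574 -y 0.06044583909667664
top 54 z [0.0579 0.0606 0.0637] plane [-0.12 -1.92] 0.0586 +y  -y 0.06060969237681291
scene 218 z [0.0584 0.0614 0.0641] plane [ 0.21 -0.13] 0.0613 +y 0.0613134861570474 -y 0.06147398380249741
```

The cover is flat: top at 61 mm, tilt about 0.1°, yaw matched, on the pin, about 24 N push. I'll relieve the small sideways load, then hand in while holding.

```bash
python3 -m crank '[[[1,-0.05,0.01,0,0,0,0],[1,0,0,0,0,0,0],[1,0,0,0,0,0,0],[1,0,0,0,0,0,0]]]' 100
python3 - <<'E'
from h import *
o=manip.get_obs();print(o["position"].round(4),o["ft_force"].round(1),o["torque"].round(2))
im,d,K,D,T=cam("wrist");P=cloud(d,K,D,T);L=(P[...,:2]-[.5536,-.0208])@np.array([[.9636,.267],[-.267,.9636]])
z=P[...,2];k=(d>0)&(abs(L[...,0])<.025)&(abs(L[...,1])<.065)&(abs(L[...,1])>.04)&(z>.048)&(z<.075)
s=z[k];print(np.median(s))
if abs(np.median(s)-.061)<.0025 and 12<o["ft_force"][2]<45:print(job.hand_in())
E
```

```text
clock: 41.35
position: [0.5558, -0.0157, 0.046]
ee_rot: [0.796, 0.605, 0.001, -0.0]
ft_force: [-6.5, 1.5, 21.1]
grip_width: 0.217
grasp_force: 102.3
[ 0.5558 -0.0157  0.046 ] [-6.5  1.5 21.1] [0.21 1.48 0.01]
0.060221960741716526
the job is handed in; nothing more can be done
None
```

The job is handed in at about 41 s: both plungers measured seated in their bores, and the cover is on the pin, flat to about 0.1° and still held down with about 21 N; one plunger tipped over on the way and I stood it up again.

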